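# Make up the belt-drive and chain-drive exercise kits

## Robot

A 6-joint arm with a two-finger parallel gripper is mounted at the origin on the work surface. World frame = base frame: x ahead of the robot, y to its left, z up, the work surface at z = 0. Lengths are in m, angles in rad, forces in N, time in s.
With the tool pointing down it reaches from about 0.275 to 0.85 m from the base axis. Payload 5.2 kg.
Tool frame: the origin (TCP) lies on the front face of the gripper's body, between the roots of the fingers; the fingertips stand 73 mm ahead of it and the grasp point (between the pads) lies 54 mm ahead of it; z points along the fingers, x is the direction in which the jaws open and shut, and the axes are right-handed (so a half turn about z gives the same grasp; the last joint's range is limited). The gripper opens to 85 mm and grips with 20 to 120 N. Pads are 22 mm wide; open, the fingers measure 114 mm over their backs; the gripper's body (76 mm by 85 mm) begins 54 mm behind the grasp point. The pads swing forward as they close: fully open they stand 13 mm farther back than shut.
Start: joints at [-1.363, 0.259, 1.535, -0, 1.348, -0.203], TCP at [0.22, -0.504, 0.304] pointing down, gripper open.
Joint ranges: [-3.14, 3.14], [-0.91, 2.08], [0.19, 2.58], [-1.22, 4.36], [0.22, 2.71], [-3.12, 3.12]. Speed limits (rad/s): [2.57, 2.57, 3.14, 3.14, 3.14, 3.14].

## Interface

Orientations are given as a unit quaternion [w, x, y, z].
In Python, from rig import bot gives the robot as it stands. The module is installed in compiled form; this text tells all that it offers.
- The arm moves only by the tool play_rows, never from a script. Its argument "moves" is a list of rows, each an object of numbers: "dx", "dy", "dz": the shift along the tool's x, y, z in mm; "roll": the turn about the tool's z in rad. A call has 1 to 5 rows; each row is the pose to reach, as a shift and turn from the pose commanded when the call began, along the tool's axes at that moment; what a row does not reach only later rows make up. A row lasts 1/10 s, in which the tool goes at most 50 mm and 8.59 degrees, less where a joint would pass 70% of its speed; a pose out of reach is approached as far as the arm can. A call with a gripper value outside its range is refused whole. "gripper" is the finger opening in mm, from 0 to 85.4, set as the call begins (left out, the last holds). The fingers move at their own pace and stop on an object; "grip_force" is the grip in N (left out, the last holds). Time passes only in rows, so rows that repeat a pose let the fingers close. It gives the time, the measured TCP pose, the force and the opening at its end, in the units of the state.
- bot.get_state(): the state, without advancing time (a new reading comes with each control period).
- bot.read_camera(name): name is "scene" or "top" or "wrist"; returns a dict with "image" (480x640x3 uint8, blue, green, red), "range_z" (480x640 float32, m along the optical axis (not along the pixel's ray), 0 where there is no reading), "K" (3x3 intrinsics, pixels), "R" (3x3) and "t" (3): a world point X has camera coordinates R X + t; the wrist camera has in their place "hand_eye" (4x4, takes a point from camera to tool coordinates, whose origin is the TCP and whose axes are the tool frame's). Camera axes: x right, y down, z forward; pixel columns grow to the right and rows downward; lengths in m; the calibration is good to about 2 mm. A picture is of the moment at which its call begins: read the wrist's pose just before it.
- bot.finish_job(): hands the job in, once; it reports no verdict.
The state is a dict: "clock": time; "joint_pos": joint angles; "dq": joint speeds; "joint_efforts": joint torques, N m; "tcp_pos": TCP position; "tool_rot": TCP orientation; "wrist_force": force on the tool from outside, world axes, zero at the start; "torque": the same for the moment, N m; "finger_gap": finger opening in m.
Only numpy, scipy, OpenCV 4.12 (cv2) and the standard library are available. Lean on these libraries where they do the work, as an engineer would, in place of code of your own. Each camera call takes 0.05 s, during which the arm holds its last target. There are 200 camera calls.

## Task

Make up the two exercise kits from the drive parts standing on the table: the large black toothed pulley, the small aluminium toothed pulley and the orange idler roller go in the dark wooden tray, the dark grey steel sprocket and the green pillow-block bearing in the blue tray. Set each part down, without dropping it, flat on the tray's floor in a compartment of its own, upright as it stands now, and leave the rest of the stock (brass gear, blue coupling with the red band, dark red V-pulley) where it is.

Things in the scene. Friction and masses are not known exactly. Their poses are not given: they have to be found in the camera images.
- wood_tray: Belt-drive kit tray: low dark wooden tray with three equal square compartments, outside 88 x 254 x 18 mm high (x by y by z), walls 5 mm thick, floor 4 mm thick (its upper face is 4 mm above the origin). Origin: centre of its underside; x across it, y along it, z up. It stays put (fixed to the table). Compartments are 78 x 78 mm, in a row along y, their centres at y = -83, 0 and +83 mm (x = 0). Its long side lies within about 9 degrees of world y.
- blue_tray: Chain-drive kit tray: low blue plastic tray with two equal oblong compartments, outside 88 x 254 x 18 mm high (x by y by z), walls 5 mm thick, floor 4 mm thick (its upper face is 4 mm above the origin). Origin: centre of its underside; x across it, y along it, z up. It stays put (fixed to the table). Compartments are 78 mm (x) by 119.5 mm (y), centres at y = -62.25 and +62.25 mm (x = 0). Its long side lies within about 9 degrees of world y.
- black_pulley: Black toothed belt pulley, the large one: toothed rim with flanges, 58 mm diameter, from 0 to 20 mm high; on it a round black hub, 32 mm diameter, from 20 to 44 mm high, with a steel ring and bore on top. 0.15 to 0.3 kg. Origin: centre of its underside; z up along its axis; it stands upright on the table, hub up, at the start.
- small_pulley: Small toothed belt pulley of bright aluminium: toothed rim with flanges, 40 mm diameter, from 0 to 18 mm high; on it a round hub, 26 mm diameter, from 18 to 40 mm high. About 0.09 kg. Origin: centre of its underside; z up along its axis; it stands upright on the table, hub up, at the start.
- idler: Belt idler: smooth orange plastic roller, 46 mm diameter, from 0 to 24 mm high, with a steel hub, 20 mm diameter, from 24 to 46 mm high. About 0.13 kg. Origin: centre of its underside; z up along its axis; it stands upright on the table, hub up, at the start.
- sprocket: Dark grey steel chain sprocket: flat plate with 16 pointed teeth, 58 mm diameter over the teeth, from 0 to 8 mm high; on it a round dark grey hub, 36 mm diameter, from 8 to 36 mm high. 0.25 to 0.5 kg. Origin: centre of its underside; z up along its axis; it stands upright on the table, hub up, at the start.
- bearing: Pillow-block bearing with green housing: foot 80 mm long (its x), 22 mm wide (its y), 10 mm high; on it a disc-shaped housing 44 mm in diameter whose axis lies level along y (centre 27 mm high), with a steel bearing in the middle. The whole is 22 mm thick in y (flat parallel faces at y = -11 and +11 mm) and 49 mm high. At the start its x axis lies within about 30 degrees of world x. 0.2 to 0.4 kg. Origin: centre of its underside, z up.
- brass_gear: Brass gear wheel, stays in stock: toothed, 54 mm diameter, 0 to 14 mm high, brass hub 30 mm diameter up to 36 mm. Origin: centre of its underside.
- coupling: Shaft coupling, stays in stock: upright cylinder of blue-anodised aluminium, 40 mm diameter, 48 mm high, with a red band half-way up. Origin: centre of its underside.
- v_pulley: V-belt pulley, stays in stock: dark red, one smooth V groove, 58 mm diameter, 0 to 18 mm high, hub 32 mm diameter up to 40 mm. Origin: centre of its underside.
There are look-alikes about, which are no part of the job. What is shaped like the black_pulley but turquoise is not meant.

How it is judged:
By the outcome, as a careful person would: the job done as asked, in the order asked, and still so for the second after the job is handed in, with the robot touching nothing.
It also fails if it takes over 102 s, if anything falls off the work surface, if the arm or the gripper's body presses on something with over 40 N, if the wrist force passes 120 N, or if a joint passes its speed limit or range.

## Working session

There is one attempt and no reset: what is moved stays moved. The work goes in short steps, Python scripts to look and compute and a tool call to move; the robot and the scene stay as the last step left them, time stands still between calls to the robot, and variables do not carry over. Pictures are saved under pics/ and viewed, about 12 in all and at most 16, crops included, and the job is handed in when it is done.

Besides the shell and the picture viewer there is one more tool, called as name([rows], argument=value, ...), one row to a line, values as JSON. play_rows: Moves the arm, as the interface text tells. Its arguments: {"type":"object","properties":{"moves":{"type":"array"},"gripper":{"type":"number"},"grip_force":{"type":"number"}},"required":["moves"]}

```bash
mkdir -p pics; ls; python3 - <<'E'
from rig import bot
import cv2,pickle
d={}
for n in("scene","top"):
    c=bot.read_camera(n); d[n]=c; cv2.imwrite(f"pics/{n}0.png",c["image"])
    print(n,c["K"].tolist(),c["R"].tolist(),c["t"].tolist())
pickle.dump(d,open("d.pkl","wb"))
print(bot.get_state())
E
```

```text
pics
scene [[508.5327288479785, 0.0, 322.0928918168833], [0.0, 508.5327288479785, 232.02551484321646], [0.0, 0.0, 1.0]] [[-0.7314312629680451, 0.6817317427928938, 0.015815764968354757], [0.3757747264973863, 0.42230645742309303, -0.8248943028925415], [-0.5690357304060838, -0.5974103170245062, -0.5650657047051201]] [0.3500095720164766, -0.12041605174159409, 1.421942581718761]
top [[449.2812137403735, 0.0, 332.62072756764854], [0.0, 449.2812137403735, 241.48789511155633], [0.0, 0.0, 1.0]] [[0.01887484205694432, -0.9992327555288305, 0.034316768722969446], [-0.9945613484161091, -0.022280716089037703, -0.10174130885382894], [0.10242785057813097, -0.032209780639117426, -0.9942188217173942]] [-0.028012638754632065, 0.43620633285267096, 0.8714326131826429]
{'clock': 0.1, 'joint_pos': array([-1.36280161e+00,  2.59257835e-01,  1.53595914e+00,  1.11175465e-05,
        1.34801107e+00, -2.02793487e-01]), 'dq': array([-1.11403613e-03, -1.23427762e-03, -2.97038713e-03, -8.85310936e-05,
       -2.07567803e-04,  2.63887255e-03]), 'joint_efforts': array([ 2.84640679e-03, -4.46969211e+01, -2.91247737e+01, -2.17871011e-04,
        6.26754190e-03,  3.10139114e-05]), 'tcp_pos': array([ 0.21958589, -0.5038788 ,  0.30317017]), 'tool_rot': array([-5.80536132e-04,  8.36459468e-01, -5.48028183e-01, -5.75877914e-04]), 'wrist_force': array([-0.42453245,  0.57663886,  0.07931633]), 'torque': array([-0.01819781, -0.04208501,  0.01301636]), 'finger_gap': 0.08564089109908132}
```

View pics/top0.png

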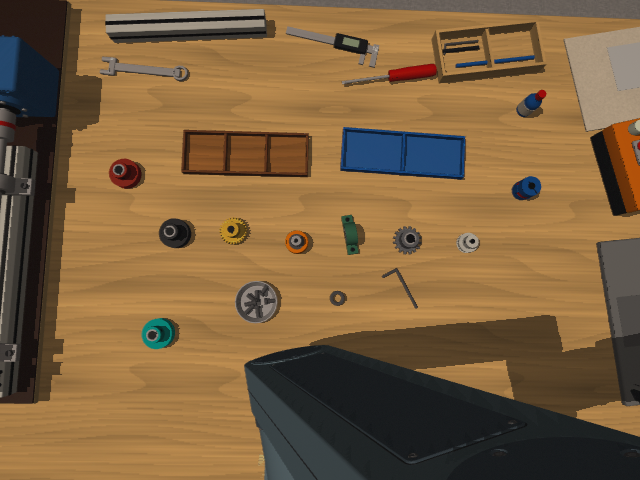

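View pics/scene0.png

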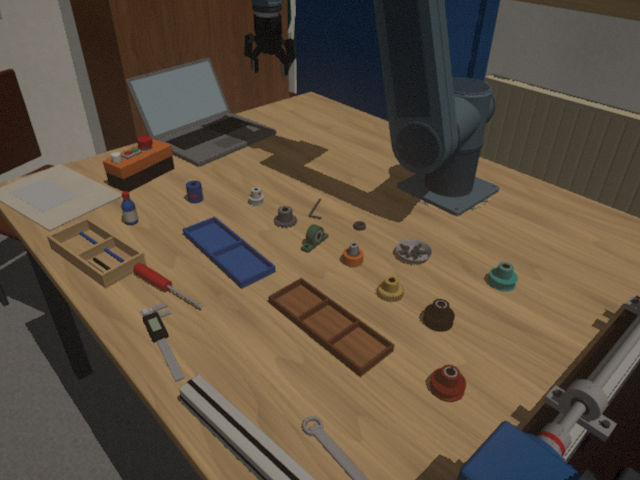

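The top view shows the black pulley at (175,233). Its turquoise look-alike at (158,333) is not meant. The idler is at (297,241), bearing (350,235), sprocket (407,239), small pulley (468,242), wood tray (246,153) and blue tray (403,153). The stock is brass (234,231), coupling (527,187) and V-pulley (124,173).

```bash
cat > h.py <<'E'
import numpy as np,cv2
def cloud(c):
    v,u=np.mgrid[:480,:640]; z=c["range_z"].astype(float); K=c["K"]
    p=np.stack([(u-K[0,2])/K[0,0]*z,(v-K[1,2])/K[1,1]*z,z],-1)
    return (p-c["t"])@c["R"]      # R^T(p-t)
def ray(c,uv,h):
    uv=np.atleast_2d(uv).astype(float); d=np.c_[uv,np.ones(len(uv))]@np.linalg.inv(c["K"]).T@c["R"]
    o=-c["R"].T@c["t"]; return o+d*((h-o[2])/d[:,2])[:,None]
E
python3 - <<'E'
from h import *; import pickle
d=pickle.load(open("d.pkl","rb")); c=d["top"]; P=cloud(c); im=c["image"]
top=dict(black=(175,233,.044,.032),small=(468,242,.040,.026),idler=(297,241,.046,.020),sprocket=(407,239,.036,.036),brass=(234,231,.036,.03),vp=(124,173,.04,.032),coup=(527,187,.048,.04),bearing=(350,235,.049,.02))
print("table z",np.median(P[280:300,100:130,2]))
for n,(u,v,h,D) in top.items():
    w=P[v-28:v+29,u-28:u+29].reshape(-1,3); ok=w[:,2]>h-.006; q=w[ok]
    lo=w[(w[:,2]>.004)]
    print(n,ok.sum(),"hubtop",((q.max(0)+q.min(0))/2).round(4),q.mean(0).round(4),q[:,2].max().round(4),"low mean",lo.mean(0).round(4), "ext",np.ptp(q,axis=0).round(3))
# bearing: direction
w=P[205:262,325:378].reshape(-1,3); q=w[w[:,2]>.004][:,:2]; r=cv2.minAreaRect(q.astype(np.float32)*1000); print("bearing",r, cv2.fitLine(q.astype(np.float32),cv2.DIST_L2,0,.01,.01).ravel())
hsv=cv2.cvtColor(im,cv2.COLOR_BGR2HSV)
for n,(x0,y0,x1,y1) in dict(wood=(170,115,322,190),blue=(330,115,478,192)).items():
    m=np.zeros((480,640),np.uint8); 
    g=P[y0:y1,x0:x1]; m=((g[...,2]>.003)).astype(np.uint8)
    m2=(g[...,2]>.013).astype(np.uint8)
    q=g[m2>0]; print(n,"depth",cv2.minAreaRect((q[:,:2]*1000).astype(np.float32)),m2.sum())
    s=hsv[y0:y1,x0:x1]
    k=((s[...,0]>100)&(s[...,0]<125)&(s[...,1]>150)) if n=="blue" else ((s[...,0]<14)&(s[...,1]>110)|(s[...,2]<90))
    k=cv2.morphologyEx(k.astype(np.uint8),cv2.MORPH_OPEN,np.ones((3,3)))
    ct=max(cv2.findContours(k,0,1)[0],key=cv2.contourArea)[:,0]+[x0,y0]
    print(n,"colour",cv2.minAreaRect((ray(c,ct,.018)[:,:2]*1000).astype(np.float32)))
E
```

```text
table z 0.000579923252092935
black 250 hubtop [0.4044 0.1606 0.4749] [0.4366 0.2644 0.138 ] 0.9117 low mean [0.4439 0.2833 0.0585] ext [0.119 0.302 0.874]
small 152 hubtop [ 0.3997 -0.1481  0.473 ] [ 0.4345 -0.2685  0.1087] 0.9117 low mean [ 0.4373 -0.2781  0.0583] ext [0.109 0.316 0.877]
idler 99 hubtop [0.3944 0.0361 0.4762] [0.4203 0.0464 0.186 ] 0.9117 low mean [0.4318 0.0515 0.0571] ext [0.099 0.053 0.871]
sprocket 267 hubtop [ 0.4036 -0.0888  0.4709] [ 0.4427 -0.1659  0.0558] 0.9117 low mean [ 0.4426 -0.1651  0.0316] ext [0.117 0.197 0.882]
brass 203 hubtop [0.4072 0.1029 0.4709] [0.4477 0.1689 0.0966] 0.9117 low mean [0.452  0.1749 0.0411] ext [0.124 0.186 0.882]
vp 238 hubtop [0.4639 0.2138 0.4731] [0.5524 0.3766 0.0954] 0.9117 low mean [0.5602 0.3909 0.0419] ext [0.238 0.408 0.877]
coup 334 hubtop [ 0.46   -0.2101  0.4769] [ 0.547  -0.3945  0.0787] 0.9117 low mean [ 0.5473 -0.3961  0.0582] ext [0.23 0.44 0.87]
bearing 189 hubtop [ 0.4075 -0.0279  0.4774] [ 0.4434 -0.0476  0.1248] 0.9117 low mean [ 0.4478 -0.0506  0.0579] ext [0.125 0.075 0.869]
bearing ((426.81341552734375, -54.36901092529297), (105.94966888427734, 178.7440643310547), 82.51508331298828) [ 0.98766166 -0.1566028   0.44867796 -0.05094595]
wood depth ((501.2549133300781, 152.98013305664062), (334.7017822265625, 259.8338928222656), 4.696717739105225) 1209
wood colour ((613.0964965820312, 158.13479614257812), (92.49748992919922, 260.37103271484375), 0.15624941885471344)
blue depth ((503.6382751464844, -143.23483276367188), (259.4067077636719, 356.2517395019531), 82.07234954833984) 1069
blue colour ((623.5443725585938, -160.43740844726562), (252.1071014404297, 90.22653198242188), 87.33440399169922)
```

```bash
python3 - <<'E'
from h import *; import pickle
d=pickle.load(open("d.pkl","rb")); c=d["top"]; P=cloud(c); P[c["range_z"]<.1]=0; im=c["image"]
top=dict(black=(175,233,.044,.032),small=(468,242,.040,.026),idler=(297,241,.046,.020),sprocket=(407,239,.036,.036),brass=(234,231,.036,.03),vp=(124,173,.04,.032),coup=(527,187,.048,.04),bearing=(350,235,.049,.02),turq=(158,333,.044,.032))
for n,(u,v,h,D) in top.items():
    w=P[v-28:v+29,u-28:u+29].reshape(-1,3); ok=(abs(w[:,2]-h)<.005); q=w[ok]
    print(n,ok.sum(),"hubtop",np.median(q,0).round(4),((np.percentile(q,97,axis=0)+np.percentile(q,3,axis=0))/2).round(4),"ext",np.ptp(q,axis=0).round(3),"ctr-plane",ray(c,(u,v),h).round(3))
w=P[205:262,325:378].reshape(-1,3); q=w[(w[:,2]>.005)&(w[:,2]<.06)][:,:2]; r=cv2.minAreaRect(q.astype(np.float32)*1000); print("bearing",r, cv2.fitLine(q.astype(np.float32),cv2.DIST_HUBER,0,.01,.01).ravel())
for n,(x0,y0,x1,y1) in dict(wood=(170,115,322,190),blue=(330,115,478,192)).items():
    g=P[y0:y1,x0:x1]
    q=g[(g[...,2]>.012)&(g[...,2]<.03)]; print(n,"depth",cv2.minAreaRect((q[:,:2]*1000).astype(np.float32)),len(q))
E
python3 -c "
import cv2;i=cv2.imread('pics/top0.png');cv2.imwrite('pics/top0z.png',cv2.resize(i[100:270,100:560],None,fx=1.73,fy=1.73,interpolation=2))"
```

```text
black 219 hubtop [0.4477 0.2952 0.0444] [0.4477 0.2952 0.044 ] ext [0.031 0.031 0.009] ctr-plane [[0.444 0.285 0.044]]
small 137 hubtop [ 0.4421 -0.2924  0.0402] [ 0.4418 -0.2927  0.0395] ext [0.024 0.025 0.009] ctr-plane [[ 0.44  -0.286  0.04 ]]
idler 81 hubtop [0.4354 0.0528 0.0464] [0.4347 0.0535 0.0458] ext [0.018 0.018 0.009] ctr-plane [[0.434 0.051 0.046]]
sprocket 259 hubtop [ 0.4453 -0.1697  0.0363] [ 0.445  -0.1702  0.0359] ext [0.034 0.034 0.009] ctr-plane [[ 0.444 -0.165  0.036]]
brass 187 hubtop [0.4553 0.1805 0.0362] [0.4554 0.1808 0.0361] ext [0.028 0.03  0.009] ctr-plane [[0.452 0.174 0.036]]
vp 219 hubtop [0.566  0.4013 0.0407] [0.5664 0.4015 0.0401] ext [0.031 0.031 0.009] ctr-plane [[0.56  0.391 0.04 ]]
coup 318 hubtop [ 0.5541 -0.4097  0.0477] [ 0.5551 -0.4101  0.0474] ext [0.04  0.039 0.01 ] ctr-plane [[ 0.552 -0.403  0.048]]
bearing 154 hubtop [ 0.4532 -0.0536  0.0473] [ 0.4537 -0.0534  0.0475] ext [0.031 0.024 0.008] ctr-plane [[ 0.447 -0.052  0.049]]
turq 239 hubtop [0.2509 0.3162 0.0447] [0.2514 0.3167 0.0444] ext [0.03  0.032 0.009] ctr-plane [[0.254 0.307 0.044]]
bearing ((458.5259094238281, -35.19917297363281), (96.51050567626953, 55.615421295166016), 11.037973403930664) [ 0.97888774  0.20439863  0.45138583 -0.05252747]
wood depth ((615.6878051757812, 162.53692626953125), (89.52605438232422, 254.38076782226562), 0.16956162452697754) 1212
blue depth ((625.800048828125, -160.4301300048828), (254.52784729003906, 89.6780776977539), 87.34100341796875) 1070
```

View pics/top0z.png

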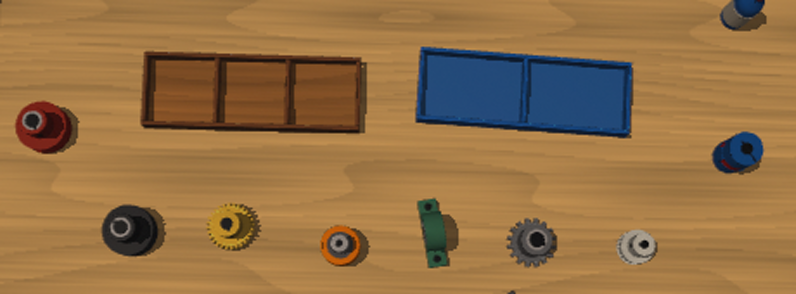

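The crop confirms the choice: the black toothed pulley is at (130,230), and the dark red V-pulley and brass gear are clearly different. The trays are empty.

I'll turn the jaws to lie along world y, so that dx = -Δy, dy = -Δx and dz = -Δz, and head for the black pulley.

play_rows([
  {"dx": -38, "dy": -32, "dz": 0, "roll": 0.14},
  {"dx": -77, "dy": -64, "dz": 0, "roll": 0.28},
  {"dx": -116, "dy": -95, "dz": 0, "roll": 0.411},
  {"dx": -154, "dy": -127, "dz": 0, "roll": 0.411},
  {"dx": -193, "dy": -159, "dz": 0, "roll": 0.411},
], gripper=55, grip_force=50)

```text
clock: 0.6
tcp_pos: [0.2882, -0.2622, 0.3036]
tool_rot: [0.0, -0.707, 0.708, 0.0]
wrist_force: [1.7, 1.5, 0.2]
finger_gap: 0.0553
```

```bash
python3 - <<'E'
from h import *; import pickle
c=pickle.load(open("d.pkl","rb"))["top"]; P=cloud(c)
hsv=cv2.cvtColor(c["image"],cv2.COLOR_BGR2HSV)
m=np.zeros((480,640),bool); m[205:262,330:372]=1
m&=(hsv[...,0]>60)&(hsv[...,0]<95)&(hsv[...,1]>90)
for lo,hi in((.006,.014),(.02,.055)):
    q=P[m&(P[...,2]>lo)&(P[...,2]<hi)]; r=cv2.minAreaRect((q[:,:2]*1000).astype(np.float32)); print(lo,len(q),r,cv2.fitLine(q[:,:2].astype(np.float32),cv2.DIST_HUBER,0,.01,.01).ravel())
from rig import bot
s=bot.get_state(); print(s["tcp_pos"],s["tool_rot"],s["clock"])
E
```

```text
0.006 126 ((453.95458984375, -53.764183044433594), (78.71063995361328, 19.368125915527344), 10.7451810836792) [ 0.982146    0.18812005  0.4507295  -0.05427923]
0.02 238 ((453.7790222167969, -53.084434509277344), (43.62285614013672, 21.52190589904785), 11.985433578491211) [ 0.98135436  0.19220732  0.45198897 -0.05329026]
[ 0.28821193 -0.26218789  0.30355891] [ 2.00722503e-04 -7.06662653e-01  7.07550571e-01  2.08613545e-04] 0.6
```

play_rows([
  {"dx": -46, "dy": -13, "dz": 8},
  {"dx": -93, "dy": -27, "dz": 16},
  {"dx": -139, "dy": -40, "dz": 24},
  {"dx": -186, "dy": -53, "dz": 32},
  {"dx": -232, "dy": -66, "dz": 40},
])

```text
$.moves[0]: bad value
```

play_rows([
  {"dx": -46, "dy": -13, "dz": 8},
  {"dx": -93, "dy": -27, "dz": 16},
  {"dx": -139, "dy": -40, "dz": 24},
  {"dx": -186, "dy": -53, "dz": 32},
  {"dx": -232, "dy": -66, "dz": 40},
])

```text
$.moves[0]: bad value
```

play_rows([
  {"dx": -46, "dy": -13, "dz": 8},
  {"dx": -93, "dy": -27, "dz": 16},
  {"dx": -93, "dy": -27, "dz": 24},
])

```text
$.moves[0]: bad value
```

```bash
cat > wr.py <<'E'
import sys; from rig import bot; from h import *
from scipy.spatial.transform import Rotation as Ro
def look(name,zlo,zhi,near,r=.06,save=False):
    s=bot.get_state(); c=bot.read_camera("wrist")
    q=s["tool_rot"]; R=Ro.from_quat([q[1],q[2],q[3],q[0]]).as_matrix()
    T=np.eye(4);T[:3,:3]=R;T[:3,3]=s["tcp_pos"]; T=T@np.array(c["hand_eye"])
    W=np.linalg.inv(T); c["R"],c["t"]=W[:3,:3],W[:3,3]
    P=cloud(c); P[c["range_z"]<.02]=-1
    m=(P[...,2]>zlo)&(P[...,2]<zhi)&(np.hypot(P[...,0]-near[0],P[...,1]-near[1])<r)
    if save: cv2.imwrite(f"pics/{name}.png",c["image"])
    print(name,"tcp",s["tcp_pos"].round(4),"n",m.sum())
    if m.sum()>20:
        p=P[m]; print(" mid",((np.percentile(p,1,axis=0)+np.percentile(p,99,axis=0))/2).round(4),"ext",(np.percentile(p,99,axis=0)-np.percentile(p,1,axis=0)).round(4),"zmed",np.median(p[:,2]).round(4), "rect",cv2.minAreaRect((p[:,:2]*1000).astype(np.float32)))
    return P,c
E
python3 - <<'E'
from wr import *
look("w1",.039,.049,(.4477,.2952),.03,True)
E
```

```text
w1 tcp [ 0.2882 -0.2622  0.3036] n 0
```

View pics/w1.png

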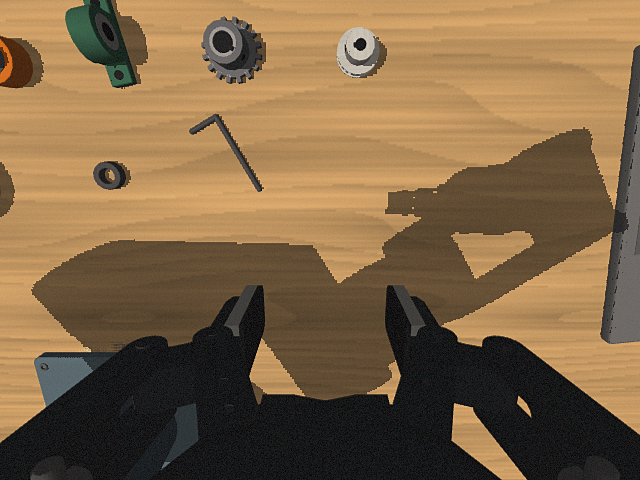

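The rows need every key, including roll, so those calls were refused and the arm didn't move. The wrist view shows the sprocket (232,48), small pulley (360,50) and open jaws, as expected.

play_rows([
  {"dx": -46, "dy": -13, "dz": 8, "roll": 0},
  {"dx": -93, "dy": -27, "dz": 16, "roll": 0},
  {"dx": -139, "dy": -40, "dz": 24, "roll": 0},
  {"dx": -186, "dy": -53, "dz": 32, "roll": 0},
  {"dx": -232, "dy": -66, "dz": 40, "roll": 0},
])

```text
clock: 1.15
tcp_pos: [0.3543, -0.0305, 0.2637]
tool_rot: [0.0, -0.707, 0.707, -0.0]
wrist_force: [0.7, -1.0, -0.9]
finger_gap: 0.0553
```

play_rows([
  {"dx": -46, "dy": -13, "dz": 8, "roll": 0},
  {"dx": -93, "dy": -27, "dz": 16, "roll": 0},
  {"dx": -139, "dy": -40, "dz": 24, "roll": 0},
  {"dx": -186, "dy": -53, "dz": 32, "roll": 0},
  {"dx": -232, "dy": -66, "dz": 40, "roll": 0},
])

```text
clock: 1.65
tcp_pos: [0.4205, 0.2019, 0.2234]
tool_rot: [0.0, 0.707, -0.707, 0.0]
wrist_force: [0.8, -1.2, 1.2]
finger_gap: 0.0551
```

play_rows([
  {"dx": -46, "dy": -13, "dz": 8, "roll": 0},
  {"dx": -93, "dy": -27, "dz": 16, "roll": 0},
  {"dx": -93, "dy": -27, "dz": 24, "roll": 0},
])

```text
clock: 1.95
tcp_pos: [0.4486, 0.2975, 0.199]
tool_rot: [-0.001, 0.709, -0.706, -0.0]
wrist_force: [-0.6, 0.7, -0.2]
finger_gap: 0.055
```

```bash
python3 - <<'E'
from wr import *
look("w1",.039,.049,(.4477,.2952),.03)
E
```

```text
w1 tcp [0.4486 0.2975 0.199 ] n 1570
 mid [0.4476 0.2964 0.0433] ext [0.03   0.0289 0.0065] zmed 0.0449 rect ((447.4376525878906, 296.3857421875), (30.446460723876953, 31.98476791381836), 89.21524047851562)
```

play_rows([
  {"dx": 1, "dy": 1, "dz": 35, "roll": 0},
  {"dx": 1, "dy": 1, "dz": 65, "roll": 0},
  {"dx": 1, "dy": 1, "dz": 88, "roll": 0},
  {"dx": 1, "dy": 1, "dz": 100, "roll": 0},
  {"dx": 1, "dy": 1, "dz": 103, "roll": 0},
])

```text
clock: 2.5
tcp_pos: [0.4456, 0.2904, 0.0958]
tool_rot: [-0.001, -0.707, 0.708, 0.001]
wrist_force: [0.3, 0.0, 0.0]
finger_gap: 0.055
```

play_rows([
  {"dx": 0, "dy": 0, "dz": 0, "roll": 0},
  {"dx": 0, "dy": 0, "dz": 0, "roll": 0},
  {"dx": 0, "dy": 0, "dz": 0, "roll": 0},
  {"dx": 0, "dy": 0, "dz": 0, "roll": 0},
  {"dx": 0, "dy": 0, "dz": 0, "roll": 0},
], gripper=20, grip_force=50)

```text
clock: 3.0
tcp_pos: [0.4473, 0.2921, 0.0985]
tool_rot: [0.001, -0.707, 0.707, -0.001]
wrist_force: [-1.3, -0.0, 7.9]
finger_gap: 0.0301
```

play_rows([
  {"dx": 0, "dy": 0, "dz": -5, "roll": 0},
  {"dx": 0, "dy": 0, "dz": -20, "roll": 0},
  {"dx": 0, "dy": 0, "dz": -45, "roll": 0},
  {"dx": 0, "dy": 0, "dz": -60, "roll": 0},
  {"dx": 0, "dy": 0, "dz": -60, "roll": 0},
])

```text
clock: 3.5
tcp_pos: [0.4473, 0.2921, 0.1591]
tool_rot: [-0.002, 0.707, -0.707, 0.001]
wrist_force: [0.1, 0.0, -2.9]
finger_gap: 0.03
```

```bash
python3 - <<'E'
from rig import bot
for i in range(3):
    c=bot.read_camera("scene"); s=bot.get_state(); print(s["tcp_pos"].round(4),s["wrist_force"].round(1),s["finger_gap"].round(4))
import cv2; cv2.imwrite("pics/s1.png",cv2.resize(c["image"][180:420,260:580],None,fx=2,fy=2))
E
```

```text
Traceback (most recent call last):
AttributeError: 'float' object has no attribute 'round'
```

play_rows([
  {"dx": 10, "dy": -35, "dz": 0, "roll": 0},
  {"dx": 20, "dy": -75, "dz": 0, "roll": 0},
  {"dx": 32, "dy": -115, "dz": 0, "roll": 0},
  {"dx": 42, "dy": -150, "dz": 0, "roll": 0},
  {"dx": 47, "dy": -168, "dz": 0, "roll": 0},
])

```text
clock: 4.05
tcp_pos: [0.6166, 0.243, 0.1549]
tool_rot: [-0.001, -0.706, 0.708, -0.0]
wrist_force: [0.1, 0.4, -3.1]
finger_gap: 0.0303
```

play_rows([
  {"dx": 0, "dy": 0, "dz": 0, "roll": 0},
  {"dx": 0, "dy": 0, "dz": 20, "roll": 0},
  {"dx": 0, "dy": 0, "dz": 40, "roll": 0},
  {"dx": 0, "dy": 0, "dz": 48, "roll": 0},
  {"dx": 0, "dy": 0, "dz": 48, "roll": 0},
])

```text
clock: 4.55
tcp_pos: [0.6121, 0.2447, 0.1065]
tool_rot: [0.002, 0.707, -0.707, -0.002]
wrist_force: [0.1, 0.2, -2.8]
finger_gap: 0.03
```

```bash
python3 - <<'E'
from rig import bot
for i in range(2):
    c=bot.read_camera("scene"); s=bot.get_state(); print(s["tcp_pos"].round(4),s["tool_rot"].round(4),s["wrist_force"].round(1),s["finger_gap"])
import cv2; cv2.imwrite("pics/s1.png",cv2.resize(c["image"][180:420,260:580],None,fx=2,fy=2))
E
```

```text
[0.6132 0.2449 0.108 ] [ 0.0011  0.7072 -0.707  -0.0008] [-0.6 -0.4 -1.6] 0.030002072419410643
[0.614  0.245  0.1091] [ 1.000e-04  7.072e-01 -7.070e-01 -1.000e-04] [ 0.9  0.7 -1.6] 0.029932754480498935
```

View pics/s1.png

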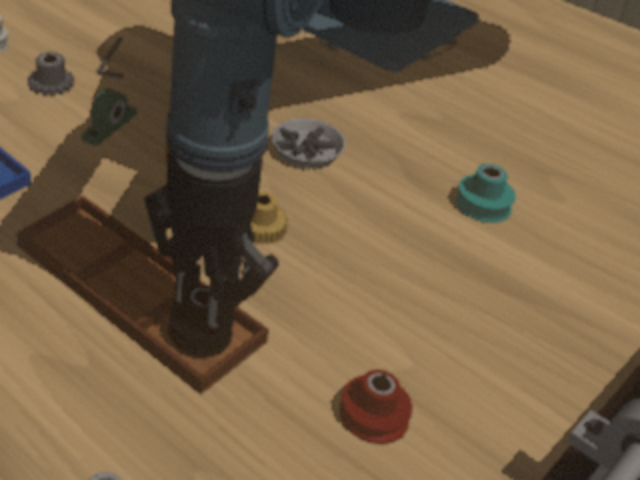

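The black pulley hangs level over the end compartment nearest the V-pulley, with its bottom about 6 mm above the floor. I'll lower it gently.

play_rows([
  {"dx": 0, "dy": 0, "dz": 2, "roll": 0},
  {"dx": 0, "dy": 0, "dz": 4, "roll": 0},
  {"dx": 0, "dy": 0, "dz": 5.5, "roll": 0},
  {"dx": 0, "dy": 0, "dz": 5.5, "roll": 0},
  {"dx": 0, "dy": 0, "dz": 5.5, "roll": 0},
])

```text
clock: 5.15
tcp_pos: [0.6144, 0.2447, 0.1035]
tool_rot: [0.0, -0.707, 0.707, -0.0]
wrist_force: [-0.3, -1.0, -3.0]
finger_gap: 0.0301
```

play_rows([
  {"dx": 0, "dy": 0, "dz": 0.5, "roll": 0},
  {"dx": 0, "dy": 0, "dz": 1, "roll": 0},
  {"dx": 0, "dy": 0, "dz": 1, "roll": 0},
  {"dx": 0, "dy": 0, "dz": 1, "roll": 0},
])

```text
clock: 5.55
tcp_pos: [0.6144, 0.2447, 0.1026]
tool_rot: [0.0, -0.707, 0.707, -0.0]
wrist_force: [-0.4, -0.8, -1.3]
finger_gap: 0.0304
```

play_rows([
  {"dx": 0, "dy": 0, "dz": 0.5, "roll": 0},
  {"dx": 0, "dy": 0, "dz": 0.8, "roll": 0},
  {"dx": 0, "dy": 0, "dz": 0.8, "roll": 0},
])

```text
clock: 5.85
tcp_pos: [0.6144, 0.2447, 0.1026]
tool_rot: [0.0, -0.707, 0.707, -0.0]
wrist_force: [-2.3, -1.5, 6.1]
finger_gap: 0.03
```

play_rows([
  {"dx": 0, "dy": 0, "dz": 0, "roll": 0},
  {"dx": 0, "dy": 0, "dz": 0, "roll": 0},
  {"dx": 0, "dy": 0, "dz": -5, "roll": 0},
  {"dx": 0, "dy": 0, "dz": -35, "roll": 0},
  {"dx": 0, "dy": 0, "dz": -70, "roll": 0},
], gripper=52)

```text
clock: 6.35
tcp_pos: [0.6135, 0.2445, 0.1708]
tool_rot: [-0.002, -0.707, 0.707, 0.001]
wrist_force: [0.6, 0.5, 0.2]
finger_gap: 0.0523
```

play_rows([
  {"dx": 45, "dy": 14, "dz": 0, "roll": 0},
  {"dx": 90, "dy": 29, "dz": 0, "roll": 0},
  {"dx": 135, "dy": 43, "dz": 0, "roll": 0},
  {"dx": 180, "dy": 58, "dz": 0, "roll": 0},
  {"dx": 225, "dy": 72, "dz": 0, "roll": 0},
])

```text
clock: 6.85
tcp_pos: [0.5416, 0.0183, 0.1721]
tool_rot: [-0.0, 0.707, -0.707, 0.0]
wrist_force: [1.4, -1.0, 0.2]
finger_gap: 0.0519
```

play_rows([
  {"dx": 45, "dy": 14, "dz": 0, "roll": 0},
  {"dx": 90, "dy": 29, "dz": 0, "roll": 0},
  {"dx": 135, "dy": 43, "dz": 0, "roll": 0},
  {"dx": 180, "dy": 58, "dz": 0, "roll": 0},
  {"dx": 225, "dy": 72, "dz": 0, "roll": 0},
])

```text
clock: 7.35
tcp_pos: [0.4696, -0.2071, 0.1722]
tool_rot: [0.0, -0.707, 0.707, -0.001]
wrist_force: [0.6, -0.6, -0.5]
finger_gap: 0.0521
```

play_rows([
  {"dx": 45, "dy": 14, "dz": 0, "roll": 0},
  {"dx": 87, "dy": 28, "dz": 0, "roll": 0},
  {"dx": 87, "dy": 28, "dz": 0, "roll": 0},
  {"dx": 87, "dy": 28, "dz": 0, "roll": 0},
])

```text
clock: 7.75
tcp_pos: [0.4418, -0.2932, 0.1717]
tool_rot: [0.0, -0.706, 0.708, -0.0]
wrist_force: [-0.0, -0.1, 0.2]
finger_gap: 0.0519
```

```bash
python3 - <<'E'
from wr import *
look("w2",.035,.045,(.442,-.2925),.03)
c=bot.read_camera("top"); P=cloud(c); P[c["range_z"]<.1]=-1
m=(abs(P[...,2]-.048)<.004)&(np.hypot(P[...,0]-.615,P[...,1]-.245)<.04); p=P[m]; print("black in tray",len(p),p.min(0),p.max(0))
cv2.imwrite("pics/t2.png",c["image"])
E
```

```text
w2 tcp [ 0.4418 -0.2932  0.1717] n 1279
 mid [ 0.4421 -0.2935  0.039 ] ext [0.0243 0.024  0.0067] zmed 0.0407 rect ((441.72686767578125, -293.6535949707031), (25.39670181274414, 25.44120979309082), 58.9605598449707)
black in tray 210 [0.59984493 0.22876005 0.04418838] [0.63076004 0.2593483  0.05189851]
```

View pics/t2.png

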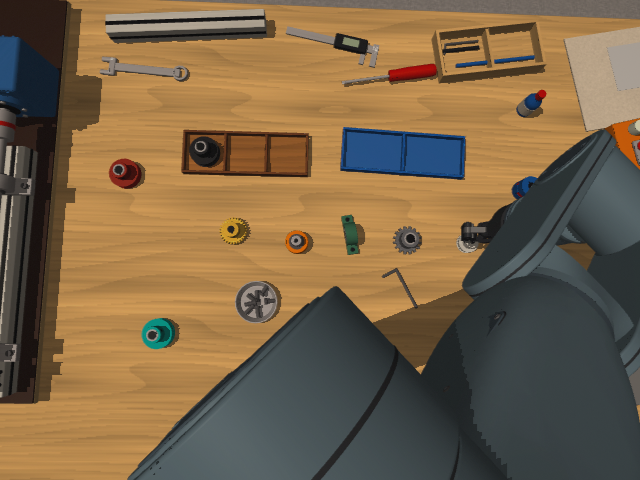

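The black pulley sits centred in the left compartment, at about (205,151), and everything else is unmoved. Next is the small pulley.

play_rows([
  {"dx": 0, "dy": 0, "dz": 25, "roll": 0},
  {"dx": 0, "dy": 0, "dz": 50, "roll": 0},
  {"dx": 0, "dy": 0, "dz": 66, "roll": 0},
  {"dx": 0, "dy": 0, "dz": 71, "roll": 0},
  {"dx": 0, "dy": 0, "dz": 71, "roll": 0},
])

```text
clock: 8.35
tcp_pos: [0.4425, -0.2908, 0.1002]
tool_rot: [-0.0, 0.708, -0.706, -0.001]
wrist_force: [0.1, -0.7, 0.1]
finger_gap: 0.0521
```

play_rows([
  {"dx": 0, "dy": 0, "dz": 0, "roll": 0},
  {"dx": 0, "dy": 0, "dz": 0, "roll": 0},
  {"dx": 0, "dy": 0, "dz": 0, "roll": 0},
  {"dx": 0, "dy": 0, "dz": 0, "roll": 0},
  {"dx": 0, "dy": 0, "dz": 0, "roll": 0},
], gripper=14, grip_force=40)

```text
clock: 8.85
tcp_pos: [0.4429, -0.2926, 0.1018]
tool_rot: [0.0, -0.707, 0.707, -0.001]
wrist_force: [0.2, 1.5, 6.6]
finger_gap: 0.0237
```

play_rows([
  {"dx": 0, "dy": 0, "dz": -2, "roll": 0},
  {"dx": 0, "dy": 0, "dz": -10, "roll": 0},
  {"dx": 0, "dy": 0, "dz": -35, "roll": 0},
  {"dx": 0, "dy": 0, "dz": -60, "roll": 0},
  {"dx": 0, "dy": 0, "dz": -60, "roll": 0},
])

```text
clock: 9.35
tcp_pos: [0.4435, -0.2937, 0.1641]
tool_rot: [-0.0, -0.707, 0.707, -0.003]
wrist_force: [0.5, -0.4, -0.7]
finger_gap: 0.0239
```

play_rows([
  {"dx": -35, "dy": -13, "dz": 0, "roll": 0},
  {"dx": -80, "dy": -30, "dz": 0, "roll": 0},
  {"dx": -125, "dy": -47, "dz": 0, "roll": 0},
  {"dx": -170, "dy": -64, "dz": 0, "roll": 0},
  {"dx": -215, "dy": -81, "dz": 0, "roll": 0},
])

```text
clock: 9.85
tcp_pos: [0.5231, -0.0755, 0.1599]
tool_rot: [-0.0, -0.707, 0.707, 0.0]
wrist_force: [1.5, -0.4, -1.2]
finger_gap: 0.024
```

play_rows([
  {"dx": -45, "dy": -17, "dz": 0, "roll": 0},
  {"dx": -90, "dy": -34, "dz": 0, "roll": 0},
  {"dx": -135, "dy": -51, "dz": 0, "roll": 0},
  {"dx": -180, "dy": -68, "dz": 0, "roll": 0},
  {"dx": -220, "dy": -83, "dz": 0, "roll": 0},
])

```text
clock: 10.35
tcp_pos: [0.6063, 0.145, 0.1597]
tool_rot: [0.0, 0.707, -0.707, -0.0]
wrist_force: [0.2, -1.1, -0.3]
finger_gap: 0.0237
```

play_rows([
  {"dx": -20, "dy": -8, "dz": 0, "roll": 0},
  {"dx": -20, "dy": -8, "dz": 0, "roll": 0},
  {"dx": -20, "dy": -8, "dz": 20, "roll": 0},
  {"dx": -20, "dy": -8, "dz": 40, "roll": 0},
  {"dx": -20, "dy": -8, "dz": 48, "roll": 0},
])

```text
clock: 10.85
tcp_pos: [0.6125, 0.1616, 0.1099]
tool_rot: [-0.002, -0.707, 0.707, 0.001]
wrist_force: [-1.0, 0.6, -2.0]
finger_gap: 0.0242
```

play_rows([
  {"dx": 0, "dy": 0, "dz": 0, "roll": 0},
  {"dx": 0, "dy": 0, "dz": 0, "roll": 0},
  {"dx": 0, "dy": 0, "dz": 0, "roll": 0},
])

```text
clock: 11.15
tcp_pos: [0.615, 0.1624, 0.1137]
tool_rot: [0.001, -0.707, 0.707, -0.001]
wrist_force: [1.3, -0.0, -1.1]
finger_gap: 0.024
```

play_rows([
  {"dx": 0, "dy": 0, "dz": 3, "roll": 0},
  {"dx": 0, "dy": 0, "dz": 6, "roll": 0},
  {"dx": 0, "dy": 0, "dz": 6, "roll": 0},
  {"dx": 0, "dy": 0, "dz": 6, "roll": 0},
])

```text
clock: 11.55
tcp_pos: [0.6142, 0.1627, 0.1065]
tool_rot: [-0.0, -0.707, 0.707, 0.0]
wrist_force: [0.0, -0.1, -1.4]
finger_gap: 0.024
```

play_rows([
  {"dx": 0, "dy": 0, "dz": 0.5, "roll": 0},
  {"dx": 0, "dy": 0, "dz": 1, "roll": 0},
  {"dx": 0, "dy": 0, "dz": 1, "roll": 0},
  {"dx": 0, "dy": 0, "dz": 1, "roll": 0},
])

```text
clock: 11.95
tcp_pos: [0.6145, 0.1627, 0.1059]
tool_rot: [0.0, -0.707, 0.707, -0.0]
wrist_force: [-0.5, 0.1, 1.7]
finger_gap: 0.0243
```

play_rows([
  {"dx": 0, "dy": 0, "dz": 0.5, "roll": 0},
  {"dx": 0, "dy": 0, "dz": 0.8, "roll": 0},
  {"dx": 0, "dy": 0, "dz": 0.8, "roll": 0},
  {"dx": 0, "dy": 0, "dz": 0.8, "roll": 0},
])

```text
clock: 12.35
tcp_pos: [0.6145, 0.1627, 0.1059]
tool_rot: [0.0, -0.707, 0.707, -0.0]
wrist_force: [-2.0, -1.4, 7.7]
finger_gap: 0.0236
```

play_rows([
  {"dx": 0, "dy": 0, "dz": 0, "roll": 0},
  {"dx": 0, "dy": 0, "dz": 0, "roll": 0},
  {"dx": 0, "dy": 0, "dz": -5, "roll": 0},
  {"dx": 0, "dy": 0, "dz": -35, "roll": 0},
  {"dx": 0, "dy": 0, "dz": -70, "roll": 0},
], gripper=46)

```text
clock: 12.85
tcp_pos: [0.6133, 0.1626, 0.1739]
tool_rot: [-0.002, -0.707, 0.707, 0.001]
wrist_force: [0.9, -0.7, -0.1]
finger_gap: 0.0458
```

play_rows([
  {"dx": 20, "dy": 33, "dz": 0, "roll": 0},
  {"dx": 45, "dy": 74, "dz": 0, "roll": 0},
  {"dx": 70, "dy": 115, "dz": 0, "roll": 0},
  {"dx": 92, "dy": 152, "dz": 0, "roll": 0},
  {"dx": 109, "dy": 180, "dz": 0, "roll": 0},
])

```text
clock: 13.35
tcp_pos: [0.4318, 0.0531, 0.1748]
tool_rot: [-0.0, -0.707, 0.707, 0.0]
wrist_force: [-0.0, -0.8, -0.2]
finger_gap: 0.0458
```

play_rows([
  {"dx": 0, "dy": 0, "dz": 0, "roll": 0},
  {"dx": 0, "dy": 0, "dz": 0, "roll": 0},
  {"dx": 0, "dy": 0, "dz": 0, "roll": 0},
])

```text
clock: 13.65
tcp_pos: [0.4356, 0.0538, 0.1753]
tool_rot: [0.001, -0.707, 0.707, -0.001]
wrist_force: [0.7, -0.1, 0.2]
finger_gap: 0.0457
```

```bash
python3 - <<'E'
from wr import *
look("w3",.041,.051,(.435,.053),.03)
E
```

```text
w3 tcp [0.4356 0.0538 0.1753] n 781
 mid [0.4351 0.0532 0.0451] ext [0.0186 0.0182 0.0066] zmed 0.0467 rect ((434.7909240722656, 53.23996353149414), (19.309017181396484, 19.380903244018555), 69.72429656982422)
```

play_rows([
  {"dx": 0, "dy": 0, "dz": 25, "roll": 0},
  {"dx": 0, "dy": 0, "dz": 50, "roll": 0},
  {"dx": 0, "dy": 0, "dz": 62, "roll": 0},
  {"dx": 0, "dy": 0, "dz": 66, "roll": 0},
  {"dx": 0, "dy": 0, "dz": 66, "roll": 0},
])

```text
clock: 14.2
tcp_pos: [0.4347, 0.0541, 0.1083]
tool_rot: [0.0, 0.707, -0.707, -0.0]
wrist_force: [-0.4, 0.7, 0.8]
finger_gap: 0.0459
```

play_rows([
  {"dx": 0, "dy": 0, "dz": 0, "roll": 0},
  {"dx": 0, "dy": 0, "dz": 0, "roll": 0},
  {"dx": 0, "dy": 0, "dz": 0, "roll": 0},
  {"dx": 0, "dy": 0, "dz": 0, "roll": 0},
  {"dx": 0, "dy": 0, "dz": 0, "roll": 0},
], gripper=8, grip_force=40)

```text
clock: 14.7
tcp_pos: [0.435, 0.0536, 0.1095]
tool_rot: [0.001, -0.707, 0.707, -0.001]
wrist_force: [-0.4, -0.1, 5.1]
finger_gap: 0.0173
```

play_rows([
  {"dx": 0, "dy": 0, "dz": -2, "roll": 0},
  {"dx": 0, "dy": 0, "dz": -10, "roll": 0},
  {"dx": 0, "dy": 0, "dz": -35, "roll": 0},
  {"dx": 0, "dy": 0, "dz": -60, "roll": 0},
  {"dx": 0, "dy": 0, "dz": -60, "roll": 0},
])

```text
clock: 15.2
tcp_pos: [0.436, 0.0536, 0.1717]
tool_rot: [0.002, -0.707, 0.707, -0.002]
wrist_force: [0.8, 0.4, -1.8]
finger_gap: 0.0179
```

play_rows([
  {"dx": -5, "dy": -33, "dz": 0, "roll": 0},
  {"dx": -11, "dy": -74, "dz": 0, "roll": 0},
  {"dx": -17, "dy": -115, "dz": 0, "roll": 0},
  {"dx": -22, "dy": -152, "dz": 0, "roll": 0},
  {"dx": -26, "dy": -180, "dz": 0, "roll": 0},
])

```text
clock: 15.7
tcp_pos: [0.6159, 0.08, 0.1675]
tool_rot: [-0.0, -0.707, 0.707, 0.0]
wrist_force: [-0.2, -0.9, -0.8]
finger_gap: 0.0177
```

play_rows([
  {"dx": 0, "dy": 0, "dz": 0, "roll": 0},
  {"dx": 0, "dy": 0, "dz": 20, "roll": 0},
  {"dx": 0, "dy": 0, "dz": 40, "roll": 0},
  {"dx": 0, "dy": 0, "dz": 48, "roll": 0},
  {"dx": 0, "dy": 0, "dz": 48, "roll": 0},
])

```text
clock: 16.2
tcp_pos: [0.6125, 0.0797, 0.1188]
tool_rot: [-0.002, -0.707, 0.707, 0.002]
wrist_force: [-0.5, -0.4, -1.2]
finger_gap: 0.0176
```

play_rows([
  {"dx": 0, "dy": 0, "dz": 0, "roll": 0},
  {"dx": 0, "dy": 0, "dz": 0, "roll": 0},
  {"dx": 0, "dy": 0, "dz": 0, "roll": 0},
])

```text
clock: 16.5
tcp_pos: [0.6148, 0.0797, 0.1219]
tool_rot: [0.001, -0.707, 0.707, -0.001]
wrist_force: [0.1, -0.1, -1.6]
finger_gap: 0.0174
```

play_rows([
  {"dx": 0, "dy": 0, "dz": 3, "roll": 0},
  {"dx": 0, "dy": 0, "dz": 6, "roll": 0},
  {"dx": 0, "dy": 0, "dz": 6, "roll": 0},
  {"dx": 0, "dy": 0, "dz": 6, "roll": 0},
])

```text
clock: 16.9
tcp_pos: [0.6142, 0.0797, 0.1146]
tool_rot: [-0.0, -0.707, 0.707, 0.0]
wrist_force: [0.1, 0.6, -1.6]
finger_gap: 0.0179
```

play_rows([
  {"dx": 0, "dy": 0, "dz": 0.5, "roll": 0},
  {"dx": 0, "dy": 0, "dz": 1, "roll": 0},
  {"dx": 0, "dy": 0, "dz": 1, "roll": 0},
  {"dx": 0, "dy": 0, "dz": 1, "roll": 0},
])

```text
clock: 17.3
tcp_pos: [0.6143, 0.0797, 0.1138]
tool_rot: [0.0, -0.707, 0.707, -0.0]
wrist_force: [0.7, -0.1, -1.3]
finger_gap: 0.0176
```

play_rows([
  {"dx": 0, "dy": 0, "dz": 0.5, "roll": 0},
  {"dx": 0, "dy": 0, "dz": 0.8, "roll": 0},
  {"dx": 0, "dy": 0, "dz": 0.8, "roll": 0},
  {"dx": 0, "dy": 0, "dz": 0.8, "roll": 0},
])

```text
clock: 17.7
tcp_pos: [0.6145, 0.0796, 0.1137]
tool_rot: [0.0, -0.707, 0.707, -0.0]
wrist_force: [-1.2, -0.7, 6.1]
finger_gap: 0.0173
```

play_rows([
  {"dx": 0, "dy": 0, "dz": 0, "roll": 0},
  {"dx": 0, "dy": 0, "dz": 0, "roll": 0},
  {"dx": 0, "dy": 0, "dz": -5, "roll": 0},
  {"dx": 0, "dy": 0, "dz": -35, "roll": 0},
  {"dx": 0, "dy": 0, "dz": -65, "roll": 0},
], gripper=54)

```text
clock: 18.2
tcp_pos: [0.6137, 0.0798, 0.1779]
tool_rot: [-0.001, -0.707, 0.707, 0.001]
wrist_force: [1.0, 0.1, 0.0]
finger_gap: 0.054
```

play_rows([
  {"dx": 30, "dy": 20, "dz": 0, "roll": 0},
  {"dx": 70, "dy": 47, "dz": 0, "roll": 0},
  {"dx": 110, "dy": 74, "dz": 0, "roll": 0},
  {"dx": 150, "dy": 101, "dz": 0, "roll": 0},
  {"dx": 190, "dy": 128, "dz": 0, "roll": 0},
])

```text
clock: 18.7
tcp_pos: [0.4852, -0.1114, 0.1784]
tool_rot: [-0.0, 0.707, -0.707, 0.0]
wrist_force: [0.5, -0.1, -0.4]
finger_gap: 0.054
```

play_rows([
  {"dx": 40, "dy": 27, "dz": 0, "roll": 0},
  {"dx": 60, "dy": 41, "dz": 0, "roll": 0},
  {"dx": 60, "dy": 41, "dz": 0, "roll": 0},
  {"dx": 60, "dy": 41, "dz": 0, "roll": 0},
  {"dx": 60, "dy": 41, "dz": 0, "roll": 0},
])

```text
clock: 19.2
tcp_pos: [0.4458, -0.1696, 0.1781]
tool_rot: [-0.0, 0.707, -0.707, 0.0]
wrist_force: [0.8, 0.5, -0.7]
finger_gap: 0.0539
```

```bash
python3 - <<'E'
from wr import *
look("w4",.031,.041,(.445,-.170),.03)
E
```

```text
w4 tcp [ 0.4458 -0.1696  0.1781] n 2197
 mid [ 0.4452 -0.1712  0.0356] ext [0.0337 0.0331 0.0061] zmed 0.0369 rect ((444.99212646484375, -171.22862243652344), (35.27588653564453, 35.401798248291016), 35.40404510498047)
```

play_rows([
  {"dx": 1, "dy": 0.5, "dz": 30, "roll": 0},
  {"dx": 1, "dy": 0.5, "dz": 60, "roll": 0},
  {"dx": 1, "dy": 0.5, "dz": 79, "roll": 0},
  {"dx": 1, "dy": 0.5, "dz": 85, "roll": 0},
  {"dx": 1, "dy": 0.5, "dz": 85, "roll": 0},
])

```text
clock: 19.75
tcp_pos: [0.4448, -0.1703, 0.0924]
tool_rot: [0.0, 0.708, -0.707, -0.001]
wrist_force: [-0.3, 0.1, -0.7]
finger_gap: 0.0539
```

play_rows([
  {"dx": 0, "dy": 0, "dz": 0, "roll": 0},
  {"dx": 0, "dy": 0, "dz": 0, "roll": 0},
  {"dx": 0, "dy": 0, "dz": 0, "roll": 0},
  {"dx": 0, "dy": 0, "dz": 0, "roll": 0},
  {"dx": 0, "dy": 0, "dz": 0, "roll": 0},
], gripper=24, grip_force=65)

```text
clock: 20.25
tcp_pos: [0.4456, -0.1713, 0.0944]
tool_rot: [0.001, -0.707, 0.707, -0.001]
wrist_force: [-0.2, 4.3, 6.7]
finger_gap: 0.0331
```

play_rows([
  {"dx": 0, "dy": 0, "dz": -2, "roll": 0},
  {"dx": 0, "dy": 0, "dz": -10, "roll": 0},
  {"dx": 0, "dy": 0, "dz": -35, "roll": 0},
  {"dx": 0, "dy": 0, "dz": -60, "roll": 0},
  {"dx": 0, "dy": 0, "dz": -60, "roll": 0},
])

```text
clock: 20.75
tcp_pos: [0.4464, -0.1725, 0.1562]
tool_rot: [0.001, -0.707, 0.707, -0.003]
wrist_force: [0.3, -0.7, -2.9]
finger_gap: 0.0336
```

play_rows([
  {"dx": 10, "dy": -35, "dz": 0, "roll": 0},
  {"dx": 21, "dy": -74, "dz": 0, "roll": 0},
  {"dx": 33, "dy": -115, "dz": 0, "roll": 0},
  {"dx": 44, "dy": -152, "dz": 0, "roll": 0},
  {"dx": 51, "dy": -177, "dz": 0, "roll": 0},
])

```text
clock: 21.25
tcp_pos: [0.6236, -0.223, 0.1514]
tool_rot: [-0.0, -0.707, 0.707, 0.0]
wrist_force: [0.1, -0.1, -3.2]
finger_gap: 0.0332
```

play_rows([
  {"dx": 0, "dy": 0, "dz": 0, "roll": 0},
  {"dx": 0, "dy": 0, "dz": 20, "roll": 0},
  {"dx": 0, "dy": 0, "dz": 40, "roll": 0},
  {"dx": 0, "dy": 0, "dz": 46, "roll": 0},
  {"dx": 0, "dy": 0, "dz": 46, "roll": 0},
])

```text
clock: 21.75
tcp_pos: [0.6202, -0.2216, 0.105]
tool_rot: [-0.001, -0.707, 0.707, 0.002]
wrist_force: [-0.1, -0.3, -3.7]
finger_gap: 0.0329
```

play_rows([
  {"dx": 0, "dy": 0, "dz": 0, "roll": 0},
  {"dx": 0, "dy": 0, "dz": 0, "roll": 0},
  {"dx": 0, "dy": 0, "dz": 0, "roll": 0},
])

```text
clock: 22.05
tcp_pos: [0.6222, -0.2226, 0.1082]
tool_rot: [0.0, -0.707, 0.707, -0.001]
wrist_force: [-0.4, -0.3, -3.2]
finger_gap: 0.0334
```

Target TCP z is about 0.0984.

play_rows([
  {"dx": 0, "dy": 0, "dz": 4, "roll": 0},
  {"dx": 0, "dy": 0, "dz": 8, "roll": 0},
  {"dx": 0, "dy": 0, "dz": 8, "roll": 0},
  {"dx": 0, "dy": 0, "dz": 8, "roll": 0},
])

```text
clock: 22.45
tcp_pos: [0.6216, -0.2222, 0.0987]
tool_rot: [-0.0, -0.707, 0.707, 0.0]
wrist_force: [0.1, 0.1, -3.7]
finger_gap: 0.0333
```

play_rows([
  {"dx": 0, "dy": 0, "dz": 0.5, "roll": 0},
  {"dx": 0, "dy": 0, "dz": 1, "roll": 0},
  {"dx": 0, "dy": 0, "dz": 1, "roll": 0},
  {"dx": 0, "dy": 0, "dz": 1, "roll": 0},
])

```text
clock: 22.85
tcp_pos: [0.6216, -0.2223, 0.0985]
tool_rot: [-0.0, -0.707, 0.707, 0.0]
wrist_force: [-3.4, 1.2, 3.3]
finger_gap: 0.0331
```

play_rows([
  {"dx": 0, "dy": 0, "dz": 0.3, "roll": 0},
  {"dx": 0, "dy": 0, "dz": 0.6, "roll": 0},
  {"dx": 0, "dy": 0, "dz": 0.6, "roll": 0},
  {"dx": 0, "dy": 0, "dz": 0.6, "roll": 0},
])

```text
clock: 23.25
tcp_pos: [0.6217, -0.2223, 0.0984]
tool_rot: [-0.0, -0.707, 0.707, -0.0]
wrist_force: [-3.8, 2.1, 6.8]
finger_gap: 0.0333
```

play_rows([
  {"dx": 0, "dy": 0, "dz": 0, "roll": 0},
  {"dx": 0, "dy": 0, "dz": 0, "roll": 0},
  {"dx": 0, "dy": 0, "dz": -5, "roll": 0},
  {"dx": 0, "dy": 0, "dz": -40, "roll": 0},
  {"dx": 0, "dy": 0, "dz": -82, "roll": 0},
], gripper=50)

```text
clock: 23.75
tcp_pos: [0.6208, -0.2218, 0.1782]
tool_rot: [-0.001, -0.707, 0.707, 0.002]
wrist_force: [1.1, -1.4, 0.3]
finger_gap: 0.0502
```

play_rows([
  {"dx": -34, "dy": 34, "dz": 0, "roll": -0.1},
  {"dx": -67, "dy": 67, "dz": 0, "roll": -0.19},
  {"dx": -100, "dy": 100, "dz": 0, "roll": -0.19},
  {"dx": -135, "dy": 134, "dz": 0, "roll": -0.19},
  {"dx": -169, "dy": 168, "dz": 0, "roll": -0.19},
])

```text
clock: 24.25
tcp_pos: [0.4526, -0.0522, 0.1798]
tool_rot: [-0.0, 0.771, -0.637, 0.001]
wrist_force: [0.5, 1.5, -0.0]
finger_gap: 0.0499
```

play_rows([
  {"dx": 0, "dy": 0, "dz": 0, "roll": 0},
  {"dx": 0, "dy": 0, "dz": 0, "roll": 0},
  {"dx": 0, "dy": 0, "dz": 0, "roll": 0},
])

```text
clock: 24.55
tcp_pos: [0.4552, -0.054, 0.1802]
tool_rot: [-0.0, 0.771, -0.637, 0.001]
wrist_force: [0.0, -0.1, -0.5]
finger_gap: 0.0501
```

```bash
python3 - <<'E'
from wr import *
P,c=look("w5",.005,.055,(.4538,-.0534),.06,True)
m=(P[...,2]>.025)&(P[...,2]<.055)&(np.hypot(P[...,0]-.454,P[...,1]+.053)<.04); print("upper",cv2.minAreaRect((P[m][:,:2]*1000).astype(np.float32)))
c=bot.read_camera("top"); P=cloud(c); P[c["range_z"]<.1]=-1
for n,x,y,h in(("black",.615,.244,.048),("small",.615,.163,.044),("idler",.615,.08,.05),("sprocket",.622,-.222,.04)):
    m=(abs(P[...,2]-h)<.004)&(np.hypot(P[...,0]-x,P[...,1]-y)<.035); p=P[m]; print(n,len(p),((p.min(0)+p.max(0))/2).round(4),np.ptp(p,axis=0).round(3))
cv2.imwrite("pics/t3.png",cv2.resize(c["image"][100:280,90:570],None,fx=1.6,fy=1.6,interpolation=2))
E
```

```text
w5 tcp [ 0.4552 -0.054   0.1802] n 3369
 mid [ 0.4537 -0.0529  0.0294] ext [0.0774 0.0307 0.0416] zmed 0.041 rect ((452.95074462890625, -53.764892578125), (80.37427520751953, 22.500967025756836), 10.913763999938965)
upper ((453.9078369140625, -53.607093811035156), (42.448787689208984, 22.45741844177246), 10.934173583984375)
black 203 [0.6151 0.2441 0.0481] [0.031 0.03  0.007]
small 136 [0.6135 0.1619 0.0444] [0.026 0.024 0.007]
idler 79 [0.6138 0.0798 0.0499] [0.018 0.018 0.007]
sprocket 178 [ 0.6255 -0.2221  0.0401] [0.028 0.036 0.007]
```

View pics/w5.png

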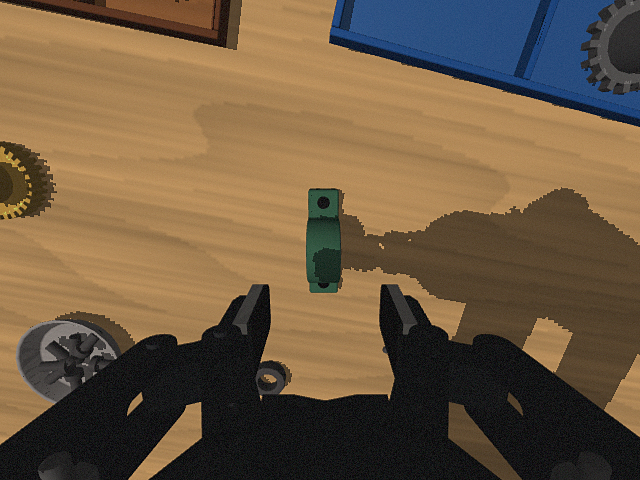

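View pics/t3.png

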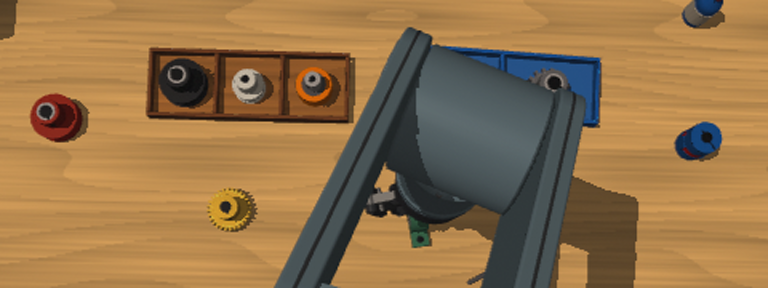

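The wrist view shows the bearing square between the jaws (324,240). In the wood tray the three parts stand each in its own compartment (184,82), (248,85), (314,85), and the sprocket is in the blue tray (550,82).

play_rows([
  {"dx": 0, "dy": 1, "dz": 30, "roll": 0},
  {"dx": 0, "dy": 1, "dz": 60, "roll": 0},
  {"dx": 0, "dy": 1, "dz": 80, "roll": 0},
  {"dx": 0, "dy": 1, "dz": 86, "roll": 0},
  {"dx": 0, "dy": 1, "dz": 86, "roll": 0},
])

```text
clock: 25.15
tcp_pos: [0.4529, -0.0539, 0.0926]
tool_rot: [0.0, 0.771, -0.637, -0.001]
wrist_force: [-0.0, -0.8, 0.3]
finger_gap: 0.0502
```

play_rows([
  {"dx": 0, "dy": 0, "dz": 0, "roll": 0},
  {"dx": 0, "dy": 0, "dz": 0, "roll": 0},
  {"dx": 0, "dy": 0, "dz": 0, "roll": 0},
  {"dx": 0, "dy": 0, "dz": 0, "roll": 0},
  {"dx": 0, "dy": 0, "dz": 0, "roll": 0},
], gripper=10, grip_force=65)

```text
clock: 25.65
tcp_pos: [0.4537, -0.0537, 0.0946]
tool_rot: [-0.0, 0.771, -0.637, 0.001]
wrist_force: [0.1, 0.9, 6.3]
finger_gap: 0.021
```

play_rows([
  {"dx": 0, "dy": 0, "dz": -2, "roll": 0},
  {"dx": 0, "dy": 0, "dz": -10, "roll": 0},
  {"dx": 0, "dy": 0, "dz": -35, "roll": 0},
  {"dx": 0, "dy": 0, "dz": -60, "roll": 0},
  {"dx": 0, "dy": 0, "dz": -60, "roll": 0},
])

```text
clock: 26.15
tcp_pos: [0.4545, -0.054, 0.1563]
tool_rot: [-0.001, 0.771, -0.637, 0.003]
wrist_force: [1.1, -0.5, -1.8]
finger_gap: 0.0208
```

```bash
python3 - <<'E'
from rig import bot
s=bot.get_state(); print(s["tcp_pos"],s["tool_rot"],s["joint_pos"])
E
```

```text
[ 0.45446225 -0.05398939  0.15629767] [-0.00097804  0.77097216 -0.63686183  0.0028241 ] [-3.62798020e-01  2.55334574e-01  1.94975190e+00  4.29750209e-05
  9.30528948e-01  1.01802582e+00]
```

play_rows([
  {"dx": 12, "dy": -25, "dz": 0, "roll": -0.148},
  {"dx": 30, "dy": -63, "dz": 0, "roll": -0.296},
  {"dx": 48, "dy": -103, "dz": 0, "roll": -0.444},
  {"dx": 65, "dy": -140, "dz": 0, "roll": -0.592},
  {"dx": 76, "dy": -163, "dz": 0, "roll": -0.74},
])

```text
clock: 26.65
tcp_pos: [0.6293, -0.0979, 0.1519]
tool_rot: [-0.0, 0.95, -0.312, 0.0]
wrist_force: [0.2, 0.6, -1.9]
finger_gap: 0.0208
```

play_rows([
  {"dx": 0, "dy": 0, "dz": 0, "roll": -0.148},
  {"dx": 0, "dy": 0, "dz": 0, "roll": -0.296},
  {"dx": 0, "dy": 0, "dz": 0, "roll": -0.444},
  {"dx": 0, "dy": 0, "dz": 0, "roll": -0.592},
  {"dx": 0, "dy": 0, "dz": 0, "roll": -0.594},
])

```text
clock: 27.15
tcp_pos: [0.6265, -0.0971, 0.1517]
tool_rot: [-0.0, 1.0, -0.023, -0.001]
wrist_force: [-1.0, -0.3, -2.5]
finger_gap: 0.0206
```

```bash
python3 - <<'E'
from rig import bot
import cv2
for i in range(3): c=bot.read_camera("wrist")
s=bot.get_state(); print(s["tcp_pos"],s["tool_rot"],s["finger_gap"],s["wrist_force"]); cv2.imwrite("pics/w6.png",c["image"])
c=bot.read_camera("scene"); cv2.imwrite("pics/s6.png",cv2.resize(c["image"][150:390,140:460],None,fx=2,fy=2))
E
```

```text
[ 0.62681637 -0.09718976  0.15253345] [-2.15435972e-04  9.99680383e-01 -2.52717582e-02 -6.50573944e-04] 0.020759404034533812 [ 0.80855174 -0.10539385 -3.16590866]
```

View pics/s6.png

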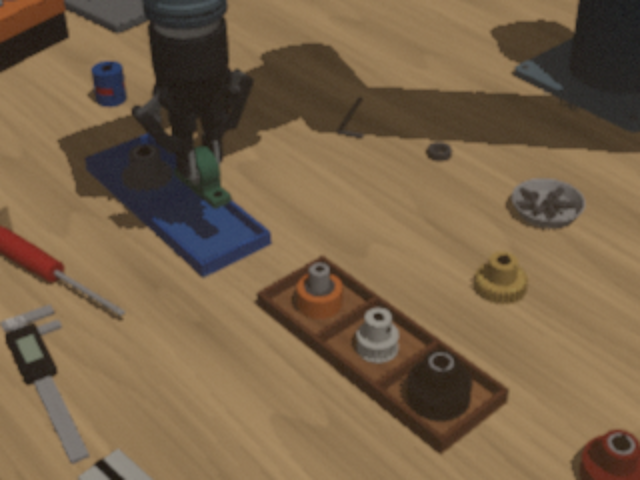

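View pics/w6.png

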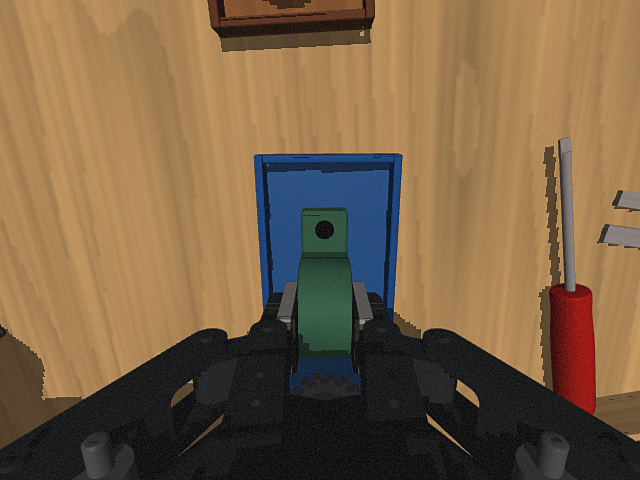

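The bearing is level and parallel to the tray, central over the free compartment (325,250 in the wrist view).

play_rows([
  {"dx": 0, "dy": 0, "dz": 15, "roll": 0},
  {"dx": 0, "dy": 0, "dz": 32, "roll": 0},
  {"dx": 0, "dy": 0, "dz": 43, "roll": 0},
  {"dx": 0, "dy": 0, "dz": 47, "roll": 0},
  {"dx": 0, "dy": 0, "dz": 47, "roll": 0},
])

```text
clock: 27.85
tcp_pos: [0.6267, -0.0972, 0.1053]
tool_rot: [-0.0, 1.0, -0.024, -0.001]
wrist_force: [-0.1, -0.7, -3.0]
finger_gap: 0.021
```

play_rows([
  {"dx": 0, "dy": 0, "dz": 0, "roll": 0},
  {"dx": 0, "dy": 0, "dz": 0, "roll": 0},
  {"dx": 0, "dy": 0, "dz": 0, "roll": 0},
  {"dx": 0, "dy": 0, "dz": 0, "roll": 0},
])

```text
clock: 28.25
tcp_pos: [0.6274, -0.0974, 0.107]
tool_rot: [0.0, 1.0, -0.023, 0.0]
wrist_force: [0.0, 0.0, -1.7]
finger_gap: 0.0209
```

play_rows([
  {"dx": 0, "dy": 0, "dz": 4, "roll": 0},
  {"dx": 0, "dy": 0, "dz": 7, "roll": 0},
  {"dx": 0, "dy": 0, "dz": 7, "roll": 0},
  {"dx": 0, "dy": 0, "dz": 7, "roll": 0},
])

```text
clock: 28.65
tcp_pos: [0.6271, -0.0973, 0.0991]
tool_rot: [-0.0, 1.0, -0.024, -0.0]
wrist_force: [-0.6, -0.3, -2.8]
finger_gap: 0.0209
```

play_rows([
  {"dx": 0, "dy": 0, "dz": 0.5, "roll": 0},
  {"dx": 0, "dy": 0, "dz": 1, "roll": 0},
  {"dx": 0, "dy": 0, "dz": 1, "roll": 0},
  {"dx": 0, "dy": 0, "dz": 1, "roll": 0},
])

```text
clock: 29.05
tcp_pos: [0.6272, -0.0974, 0.0987]
tool_rot: [0.0, 1.0, -0.024, 0.0]
wrist_force: [-0.8, -0.6, -0.1]
finger_gap: 0.0207
```

play_rows([
  {"dx": 0, "dy": 0, "dz": 0.4, "roll": 0},
  {"dx": 0, "dy": 0, "dz": 0.8, "roll": 0},
  {"dx": 0, "dy": 0, "dz": 0.8, "roll": 0},
  {"dx": 0, "dy": 0, "dz": 0.8, "roll": 0},
])

```text
clock: 29.45
tcp_pos: [0.6272, -0.0974, 0.0987]
tool_rot: [0.0, 1.0, -0.023, 0.0]
wrist_force: [-2.8, 0.7, 6.4]
finger_gap: 0.0213
```

play_rows([
  {"dx": 0, "dy": 0, "dz": 0, "roll": 0},
  {"dx": 0, "dy": 0, "dz": 0, "roll": 0},
  {"dx": 0, "dy": 0, "dz": -5, "roll": 0},
  {"dx": 0, "dy": 0, "dz": -40, "roll": 0},
  {"dx": 0, "dy": 0, "dz": -85, "roll": 0},
], gripper=36)

```text
clock: 29.95
tcp_pos: [0.6259, -0.0969, 0.1811]
tool_rot: [-0.001, 1.0, -0.024, -0.003]
wrist_force: [0.3, -0.7, -0.2]
finger_gap: 0.0361
```

play_rows([
  {"dx": -40, "dy": 0, "dz": -20, "roll": 0},
  {"dx": -85, "dy": 0, "dz": -40, "roll": 0},
  {"dx": -130, "dy": 0, "dz": -60, "roll": 0},
  {"dx": -175, "dy": 0, "dz": -80, "roll": 0},
  {"dx": -210, "dy": 0, "dz": -90, "roll": 0},
])

```text
clock: 30.45
tcp_pos: [0.4157, -0.0872, 0.2743]
tool_rot: [0.001, 1.0, -0.023, 0.001]
wrist_force: [0.1, -0.0, 0.2]
finger_gap: 0.0359
```

play_rows([
  {"dx": -30, "dy": 30, "dz": 0, "roll": 0},
  {"dx": -50, "dy": 70, "dz": 0, "roll": 0},
  {"dx": -50, "dy": 110, "dz": 0, "roll": 0},
  {"dx": -50, "dy": 150, "dz": 0, "roll": 0},
  {"dx": -50, "dy": 180, "dz": 0, "roll": 0},
])

```text
clock: 30.95
tcp_pos: [0.3587, -0.2674, 0.2734]
tool_rot: [0.001, 1.0, -0.024, 0.001]
wrist_force: [0.5, 0.2, -0.2]
finger_gap: 0.0359
```

```bash
python3 - <<'E'
from wr import *
for i in range(4): c=bot.read_camera("top")
P=cloud(c); P[c["range_z"]<.1]=-1
for n,x,y,h in(("black",.615,.244,.048),("small",.615,.163,.044),("idler",.615,.08,.05),("sprocket",.622,-.222,.04),("brass",.4554,.1805,.036),("vp",.566,.4013,.04),("coup",.5548,-.41,.048),("turq",.251,.3165,.044)):
    m=(abs(P[...,2]-h)<.004)&(np.hypot(P[...,0]-x,P[...,1]-y)<.035); p=P[m]
    if len(p): print(n,len(p),((p.min(0)+p.max(0))/2).round(4),np.ptp(p,axis=0).round(3),"zmed",np.median(p[:,2]).round(4))
for lo,hi in((.010,.0165),(.024,.058)):
    m=(P[...,2]>lo)&(P[...,2]<hi)&(abs(P[...,0]-.628)<.03)&(abs(P[...,1]+.098)<.05); p=P[m]; print("bearing",len(p),cv2.minAreaRect((p[:,:2]*1000).astype(np.float32)),p[:,2].max())
cv2.imwrite("pics/t7.png",cv2.resize(c["image"][100:350,90:570],None,fx=1.6,fy=1.6,interpolation=2))
s=bot.read_camera("scene"); cv2.imwrite("pics/s7.png",cv2.resize(s["image"][150:390,140:460],None,fx=2,fy=2))
print(bot.get_state()["tcp_pos"],bot.get_state()["clock"])
E
```

```text
black 208 [0.6152 0.2439 0.048 ] [0.03  0.03  0.008] zmed 0.0483
small 135 [0.6139 0.162  0.0439] [0.026 0.024 0.007] zmed 0.044
idler 77 [0.6141 0.0799 0.0499] [0.018 0.018 0.008] zmed 0.0498
sprocket 242 [ 0.6213 -0.2218  0.0399] [0.035 0.035 0.008] zmed 0.0402
brass 186 [0.4553 0.1816 0.0358] [0.028 0.03  0.007] zmed 0.0363
vp 212 [0.5665 0.4017 0.0401] [0.03  0.031 0.008] zmed 0.0406
coup 307 [ 0.5549 -0.4107  0.0478] [0.039 0.039 0.007] zmed 0.0478
turq 237 [0.2506 0.3175 0.044 ] [0.03  0.03  0.008] zmed 0.0445
bearing 195 ((626.8898315429688, -97.14470672607422), (79.75154113769531, 22.803525924682617), 86.78237915039062) 0.016439636492619054
bearing 310 ((626.474609375, -97.5807876586914), (43.382747650146484, 23.413785934448242), 87.73516082763672) 0.05779741319867871
[ 0.35887238 -0.26444371  0.27254737] 31.2
```

View pics/t7.png

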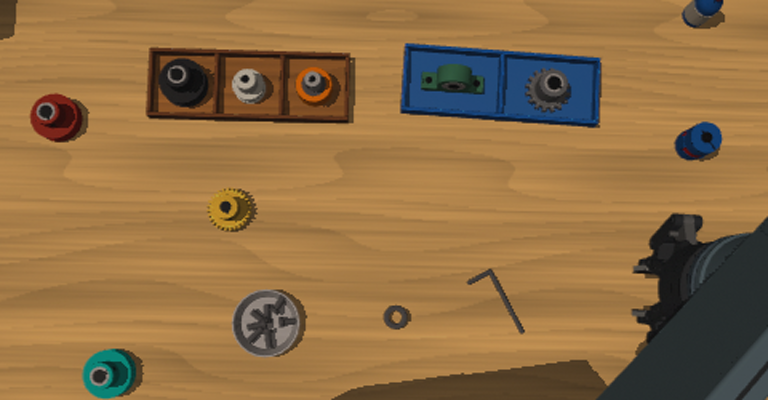

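View pics/s7.png

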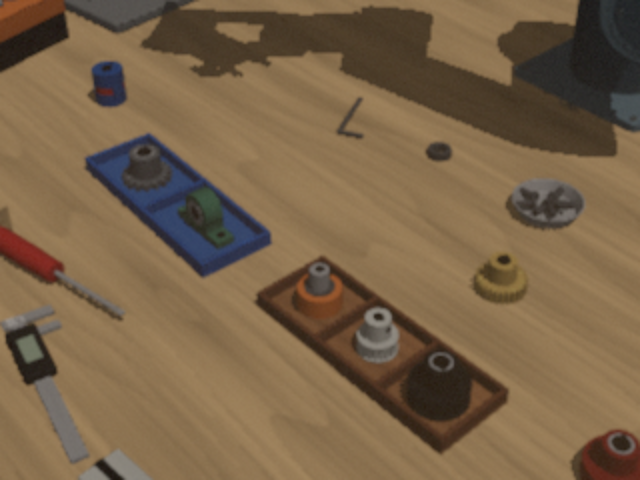

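Both views show all five parts upright and flat, each in its own compartment. The stock hasn't moved and the arm is clear.

```bash
python3 -c "
from rig import bot
print(bot.finish_job())"
```

```text
the job is handed in; nothing more can be done
None
```

Both kits are made up and the job is handed in, at about 31 s of the 102 s allowed. I placed the parts in the order you listed them. The large black pulley, small aluminium pulley and orange idler are in the wooden tray. The sprocket and the pillow-block bearing are in the blue tray, with the bearing turned lengthwise to fit its compartment.

- **Placing:** I lowered each part until the wrist force showed contact, then opened the fingers. The wrist force I read stayed below about 9 N, mostly the fingers pressing parts down slightly as they closed or set them down.
- **Last check:** In the final camera views all five parts stand upright in compartments of their own. The hub-top heights are 48, 44, 50 and 40 mm for the black pulley, small pulley, idler and sprocket, which is each part's height plus the 4 mm tray floor. The bearing is parallel to its tray to within about 1°.
- **Left alone:** The brass gear, coupling, V-pulley and the turquoise look-alike measured within about 1 mm of where they started.
- **Refused calls:** Three move calls were refused early on because the rows lacked a value. The arm did not move on those. No check failed or disagreed.

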